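# Set up the ring-toss game: tilt the tall post into its bore

### The arm

A 6-joint arm with a two-finger parallel gripper is mounted at the origin on the work surface. World frame = base frame: x ahead of the robot, y to its left, z up, the work surface at z = 0. Lengths are in m, angles in rad, forces in N, time in s.
With the tool pointing down it reaches from about 0.35 to 0.775 m from the base axis. Payload 5.5 kg.
Tool frame: the origin (TCP) lies on the centre line of the jaws, within the pads' length; the fingertips stand 11 mm ahead of it and the grasp point (between the pads) lies 8 mm behind it (env.tip_extent is the distance from the TCP to the fingertips, in m); z points along the fingers, y is the line along which they close (so a half turn about z gives the same grasp; the last joint's range is limited). The gripper opens to 85 mm and grips with 20 to 120 N. Pads are 22 mm wide; open, the fingers measure 114 mm over their backs; the gripper's body (76 mm by 85 mm) begins 54 mm behind the grasp point. The pads swing forward as they close: fully open they stand 13 mm farther back than shut.
Start: joints at [0.968, 0.313, 0.046, 1.304, 0, 1.431], TCP at [0.257, 0.515, 0.242] pointing down, gripper open.
Joint ranges: [-2.76, 2.76], [-0.86, 1.69], [-1.03, 1.26], [-2.2, 2.34], [-1.47, 1.5], [-3.14, 3.14]. Speed limits (rad/s): [2.57, 2.57, 3.14, 3.14, 3.14, 3.14].

### API

Orientations are given as a unit quaternion [w, x, y, z].
In Python, from workcell import env gives the robot as it stands.
- The arm moves only by the shell command python3 -m jog 'ROWS' [FORCE]. ROWS is JSON, a list of rows, each a list of 5 numbers: the gripper's target within -1 to 1 (shut at 1, half-way at 0, fully open at -1), then the shift along the tool's x, y, z in m, then the turn about the tool's z in degrees. In form: [[fingers, tx, ty, tz, turn], ...]. A call has 1 to 5 rows; each row shifts and turns the commanded pose from where the row before left it, along the tool's axes as they then stand; what a row does not reach is not made up. A row lasts 1/12 s, in which the tool goes at most 41.7 mm and 7.16 degrees, less where a joint would pass 70% of its speed; a pose out of reach is approached as far as the arm can. A call is refused whole if a number of a shift passes 0.0417 or a number of a turn 7.16, either way. A call with a gripper value outside its range is refused whole. The fingers move at their own pace and stop on an object; FORCE is the grip in N (left out, the last holds). Time passes only in rows, so rows that do not move let the fingers close. It gives the time, the measured TCP pose, the force, the opening and the grip force at its end, in the units of the state.
- env.get_state(): the state, without advancing time (a new reading comes with each control period).
- env.read_camera(name): name is "side" or "top" or "wrist"; returns a dict with "img" (480x640x3 uint8, red, green, blue), "fov_y" (degrees; the focal length in pixels is half the picture's height over the tangent of half this angle, whatever the lens; pixels are square), "cx", "cy" (the principal point, pixels), "T" (4x4, takes a point from camera to world coordinates). Camera axes: x right, y up, looking along -z (the intrinsics and any distortion apply to the point x, -y, -z); pixel columns grow to the right and rows downward; lengths in m; the calibration is good to about 2 mm. A picture is of the moment at which its call begins. There is no depth.
- env.hand_in(): hands the job in; it is judged then, once.
The state is a dict: "clock": time; "joint_pos": joint angles; "qvel": joint speeds; "tau": joint torques, N m; "tcp_pos": TCP position; "orientation": TCP orientation; "wrist_force": force on the tool from outside, world axes, zero at the start; "ft_torque": the same for the moment, N m; "finger_gap": finger opening in m; "grip_force": force on a finger pad.
Only numpy, scipy, OpenCV 4.12 (cv2) and the standard library are available. Lean on these libraries where they do the work, as an engineer would, in place of code of your own. Each camera call takes 0.05 s, during which the arm holds its last target. There are 200 camera calls.

### The job

The tabletop ring-toss cross is missing its centre post. Take the tall slender post from the green tray, lean it about 15 to 20 degrees so that the low edge of its foot goes into the centre hole first and pause there, then straighten it up, slide it down fully home and let go. Leave the short post and the stout post standing where they are in the tray.

Things in the scene. Friction and masses are not known exactly. Their poses are not given: they have to be found in the camera images.
- tall_post: The tall slender wooden post: a round dowel, 24 mm in diameter, 140 mm long, about 45 g, with a 2 mm chamfer round its foot and a rounded top. It stands in the green tray. Origin at the centre of its foot (underside), z along the dowel to the top. Grip it in the upper half, square to its length; what is over 40 mm from the foot stays above the hub when seated.
- bore_mouth (a point): Centre of the mouth of the round hole in the wooden ring-toss cross (fixed), on the hub's flat top, 45 mm above the table; z up. Hole: 27 mm wide, 36 mm deep, 4 mm chamfer round the mouth. Hub 100 mm square; four arms, 44 mm wide and 30 mm high, reach 140 mm out along x and y, each with a fixed 22 mm peg 118 mm from the centre, its top 90 mm above the table.
- short_post: Bystander: a spare peg, a round dowel of the same wood, 24 mm in diameter but only 80 mm long, standing in the green tray. Origin at the centre of its underside, z up.
- stout_post: Bystander: a stout wooden post, 38 mm in diameter, 90 mm long, too thick for the hole. Origin at the centre of its underside, z up. The three posts stand in a row, in any order, about 88 mm apart along the green tray (280 x 170 mm, rim 18 mm high, floor 5 mm thick), which lies left or right of the cross.
Not all that is in view belongs to the job. What is shaped like the tall_post but purple is not meant.

How it is judged:
On the way, in this order (a step that is already met when the one before it is completed fails the run):
1. the tall post, leaning more than 8 degrees, has the low edge of its foot in the mouth of the hole (angle between tall_post's own z axis and vertical between 0.14 and 0.7 rad and horizontal distance between tall_post and bore_mouth below 0.012 m and z of tall_post in the frame of bore_mouth below 0.002 m), for 0.1 s.
2. the tall post is straightened to within 10 degrees of upright and fully down in the hole (horizontal distance between tall_post and bore_mouth below 0.008 m and z of tall_post in the frame of bore_mouth below -0.031 m and angle between tall_post's own z axis and vertical below 0.17 rad), for 0.2 s.
At the end, for the whole second after the job is handed in: The tall post stands in the centre hole within 10 degrees of upright, its foot within 8 mm of the hole's axis and at least 31 mm below the mouth, at rest and released; the short and stout posts stand upright (within 10 degrees), less than 30 mm from where they started (all of step 2 and linear speed of tall_post below 0.02 m/s and distance of each of short_post, stout_post from where it was at the start of the episode below 0.03 m and angle between each of short_post, stout_post's own z axis and vertical below 0.17 rad); the robot touches nothing.
It fails at once if the short or the stout post is knocked over or moved by more than 30 mm (not (distance of each of short_post, stout_post from where it was at the start of the episode below 0.03 m and angle between each of short_post, stout_post's own z axis and vertical below 0.17 rad)).
It also fails if it takes over 48 s, if anything falls off the work surface, if the arm or the gripper's body presses on something with over 40 N, if the wrist force passes 120 N, or if a joint passes its speed limit or range.

## Working session

There is one attempt and no reset: what is moved stays moved. The work goes in short steps, Python scripts to look and compute and a shell command to move; the robot and the scene stay as the last step left them, time stands still between calls to the robot, and variables do not carry over. Pictures are saved under pics/ and viewed, at most 13 in all, crops included, and the job is handed in when it is done.

```bash
mkdir -p pics
cat > h.py <<'E'
import numpy as np, cv2
from workcell import env
def cam(n):
    c=env.read_camera(n); c['f']=240/np.tan(np.radians(c['fov_y'])/2); return c
def ray(c,u,v):
    d=c['T'][:3,:3]@np.array([(u-c['cx'])/c['f'],-(v-c['cy'])/c['f'],-1]); return c['T'][:3,3],d/np.linalg.norm(d)
def onz(c,u,v,z):
    o,d=ray(c,u,v); return o+d*(z-o[2])/d[2]
def proj(c,p):
    q=c['T'][:3,:3].T@(np.array(p)-c['T'][:3,3]); return c['cx']+c['f']*q[0]/-q[2], c['cy']-c['f']*q[1]/-q[2]
def save(c,n): cv2.imwrite('pics/'+n,c['img'][:,:,::-1])
E
python3 - <<'E'
from h import *
for n in('top','side'):
    c=cam(n); save(c,n+'1.png'); print(n,{k:v for k,v in c.items() if k!='img'})
print(env.get_state(), env.tip_extent)
E
```

```text
top {'fov_y': 51.71989502562968, 'cx': 323.50266370587804, 'cy': 242.10430679139583, 'T': array([[-0.00322207,  0.98232   , -0.18718183,  0.31321961],
       [-0.99920906, -0.01058152, -0.03833128, -0.03692702],
       [-0.03963426,  0.18691028,  0.98157714,  0.99075113],
       [ 0.        ,  0.        ,  0.        ,  1.        ]]), 'f': np.float64(495.141084879849)}
side {'fov_y': 50.00265218130772, 'cx': 322.73127106447646, 'cy': 228.2128680996071, 'T': array([[ 0.90320059,  0.21595322, -0.37093517,  0.17729336],
       [-0.42906129,  0.47766466, -0.76664391, -0.6567654 ],
       [ 0.0116234 ,  0.85158715,  0.52408417,  0.51676084],
       [ 0.        ,  0.        ,  0.        ,  1.        ]]), 'f': np.float64(514.6505621138268)}
{'clock': 0.1, 'joint_pos': array([ 9.68383761e-01,  3.13922608e-01,  4.51133822e-02,  1.30360171e+00,
       -1.19519755e-05,  1.43116417e+00]), 'qvel': array([-3.49238314e-04, -2.90639873e-04,  4.78871862e-03, -5.85842083e-04,
       -6.36776177e-04,  7.62442150e-05]), 'tau': array([ 2.28619465e-03, -4.81724095e+01,  2.99244797e+01,  1.26858708e-02,
       -1.37991365e-04, -1.16653405e-05]), 'tcp_pos': array([0.25648483, 0.51414781, 0.24150806]), 'orientation': array([-2.87134123e-04,  2.29330818e-01,  9.73348203e-01, -7.54540860e-04]), 'wrist_force': array([-0.12683931, -0.34786095, -0.03330882]), 'ft_torque': array([-0.04545351, -0.03384868, -0.04361615]), 'grip_force': 0.0, 'finger_gap': 0.0853759195390152} 0.011
```

View pics/top1.png

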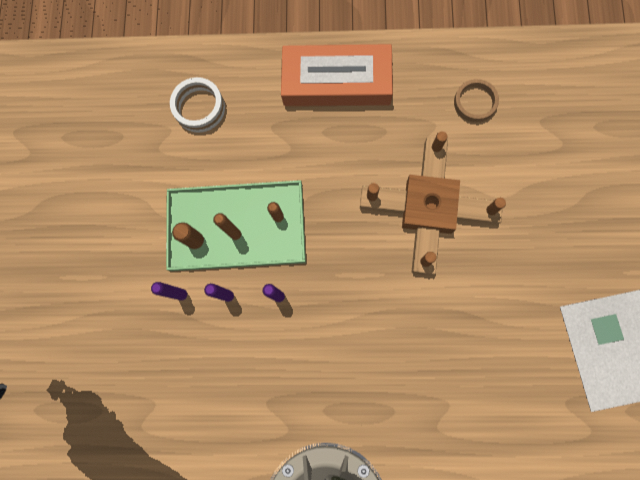

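View pics/side1.png

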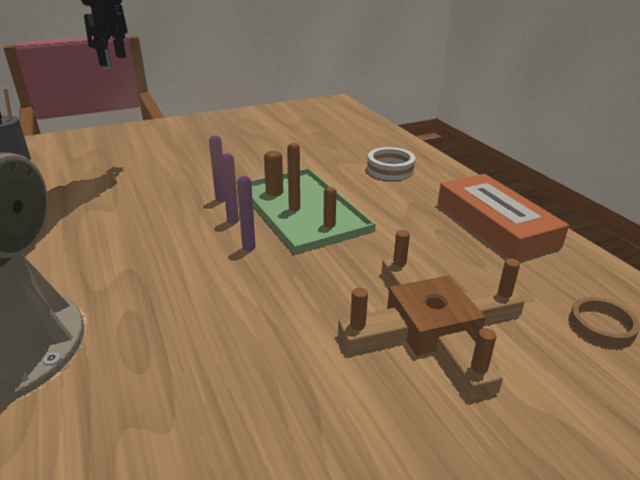

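The top view shows the tray at left. The tall post is the middle one, with its top at about (220,218) and its foot at about (238,238). The stout post is at (185,235), the short one at (275,212), and the hub hole at (432,201). In the side view the tall post runs from (294,148) to (294,211), and the hole is at (436,302). The purple posts are decoys.

Run:
```python
from h import *
t,s=cam('top'),cam('side')
def comp(c,seed,box,test,lab):
    u0,v0,u1,v1=box; I=c['img'][v0:v1,u0:u1].astype(int); m=test(I).astype(np.uint8)
    n,l,st,ce=cv2.connectedComponentsWithStats(m); k=l[seed[1]-v0,seed[0]-u0]; ys,xs=np.nonzero(l==k)
    p=np.c_[xs+u0,ys+v0].astype(float); print(lab,k,len(p),p.min(0),p.max(0),p.mean(0),c['img'][seed[1],seed[0]]); return p
br=lambda I:(I[...,0]-I[...,1]>25)
def axis(p):
    m=p.mean(0); w,V=np.linalg.eigh(np.cov((p-m).T)); d=V[:,1]*np.sign(V[1,1]); a=(p-m)@d; return m+d*a.min(),m+d*a.max(),np.sqrt(12*w[0])
pt=comp(t,(225,224),(205,200,255,250),br,'tall top'); ps=comp(s,(294,180),(284,130,304,220),br,'tall side')
for c,p in((t,pt),(s,ps)): 
    a,b,w=axis(p); print('ends',a,b,w); 
    print(' top on z .14',onz(c,*a,.14),'foot on .005',onz(c,*b,.005))
# mid-axis triangulate
hs=lambda I:(I.sum(2)<150)
for c,sd,bx in((t,(432,201),(415,185,450,218)),(s,(436,302),(418,288,455,318))):
    I=c['img'][bx[1]:bx[3],bx[0]:bx[2]]; print(I.sum(2)[::3,::3])
    print(t is c, onz(c,*sd,.045))
for (u,v) in ((408.5,176),(460,179),(455.5,231),(404,228)): print('corner',onz(t,u,v,.045)[:2])
for (u,v) in ((388,287),(449,276),(487,319),(423,334)): print('scorner',onz(s,u,v,.045)[:2])
for n,c,(u0,v0,u1,v1) in(('t',t,(390,160,475,240)),('s',s,(380,265,500,345))):
    cv2.imwrite(f'pics/hub_{n}.png',cv2.resize(c['img'][v0:v1,u0:u1,::-1],None,fx=6,fy=6,interpolation=2))
```

```text
tall top 0 2377 [205. 200.] [254. 249.] [229.94152293 224.71392512] [70 47 29]
tall side 0 1264 [284. 146.] [303. 219.] [293.46993671 186.84889241] [76 54 35]
ends [246.38743342 195.6869262 ] [213.46453485 253.79577592] 50.4855296085286
 top on z .14 [0.56170143 0.13445208 0.14      ] foot on .005 [0.47936682 0.22599977 0.005     ]
ends [293.23992384 145.9705162 ] [293.65113931 219.05260381] 18.64744718315541
 top on z .14 [0.52014911 0.18422599 0.14      ] foot on .005 [0.50242053 0.14603994 0.005     ]
[[322 309 313 310 314 312 319 311 311 329 334 335]
 [330 333 335 334 330 322 321 320 314 309 302 300]
 [320 325 328 329 326 325 328 326 326 327 318 316]
 [303 303 307 312 265 236 232 262 326 330 327 331]
 [311 300 301 267 165 140 137 170 251 307 311 319]
 [324 319 317 242 152 147 139 137 258 297 297 294]
 [311 315 306 257 159 232 223 140 269 311 303 303]
 [313 319 314 315 303 316 315 198 279 309 307 307]
 [305 309 319 316 314 297 295 292 315 313 311 309]
 [326 333 331 332 319 321 309 304 303 305 316 316]
 [319 319 323 320 320 319 317 320 325 328 329 327]]
True [ 0.57327052 -0.2130261
[... 177 characters left out ...]
2]
 [266 269 255 235 216 190 202 212 218 272 283 278 270]
 [276 273 242 153 149 154 147 146 189 190 285 282 276]
 [286 271 263 144 146 149 148 144 131 204 261 288 280]
 [278 286 260 248 152 145 148 151 137 220 275 284 284]
 [280 281 287 267 274 261 231 233 270 264 254 283 286]
 [280 277 278 273 274 268 268 274 270 266 260 252 283]
 [282 283 279 284 271 279 270 265 271 269 263 253 257]]
False [ 0.57219147 -0.21424514  0.045     ]
corner [ 0.62516371 -0.16906585]
corner [ 0.61733343 -0.2697547 ]
corner [ 0.51267278 -0.25545653]
corner [ 0.51978986 -0.15666558]
scorner [ 0.5279931  -0.15625007]
scorner [ 0.62718879 -0.1718678 ]
scorner [ 0.61425189 -0.27305879]
scorner [ 0.51748425 -0.26082504]
```

View pics/hub_t.png

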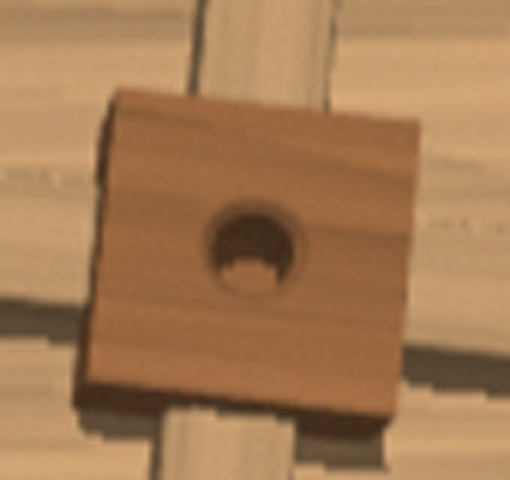

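The hub crop shows the hole centre at about (432.0, 201.3) in the top image. Next I'll get the tall post with a darkness mask against the green.

Run:
```python
from h import *
t,s=cam('top'),cam('side')
def comp(c,seed,box):
    u0,v0,u1,v1=box; I=c['img'][v0:v1,u0:u1].astype(int); m=((I[...,0]-I[...,1]>8)).astype(np.uint8)
    n,l=cv2.connectedComponents(m); k=l[seed[1]-v0,seed[0]-u0]; ys,xs=np.nonzero((l==k)&(m>0)); return np.c_[xs+u0,ys+v0].astype(float)
def axis(p):
    m=p.mean(0); w,V=np.linalg.eigh(np.cov((p-m).T)); d=V[:,1]*np.sign(V[1,1]); a=(p-m)@d; return m+d*a.min(),m+d*a.max(),np.sqrt(12*w[0])
R=[]
for nm,c,sd,bx in(('tall',t,(228,226),(205,200,255,250)),('tall',s,(294,180),(284,135,306,225)),('stout',t,(190,237),(168,212,212,258)),('short',t,(276,213),(258,195,295,230))):
    p=comp(c,sd,bx); a,b,w=axis(p); print(nm,len(p),a.round(1),b.round(1),w.round(1),onz(c,*b,.005)[:2].round(4),onz(c,*a,{'tall':.142,'stout':.095,'short':.085}[nm])[:2].round(4))
    # least squares: mid-axis ray to a vertical line -> use both ends, plane
    if nm=='tall':
        o,d1=ray(c,*a); _,d2=ray(c,*b); n=np.cross(d1,d2); R.append((n[:2]/np.linalg.norm(n[:2]),n[:2]@o[:2]/np.linalg.norm(n[:2])))
        print('n',n/np.linalg.norm(n))
print('vertical-line fit',np.linalg.solve([r[0] for r in R],[r[1] for r in R]))
```

```text
tall 339 [215. 215.] [238.8 237.3] 10.7 [0.5131 0.175 ] [0.5263 0.1894]
n [-0.73020262  0.68322971 -0.0011391 ]
tall 1225 [294.5 134.9] [293.6 210. ] 18.7 [0.516 0.179] [0.5423 0.2307]
n [-0.92008103  0.39065716  0.02894626]
stout 527 [173.8 226.7] [201.5 244.1] 16.9 [0.4997 0.2514] [0.5165 0.2791]
short 198 [270.4 202.8] [280.2 220.9] 10.0 [0.5465 0.0903] [0.5631 0.0992]
vertical-line fit [0.54618644 0.21205657]
```

```bash
python3 -m jog '[[-1,0,0,0,-6.5],[-1,0,0,0,-6.5],[-1,0,0,0,-6.5]]' >/dev/null
for i in 1 2 3; do python3 -m jog '[[-1,-0.025,-0.0245,0,0],[-1,-0.025,-0.0245,0,0],[-1,-0.025,-0.0245,0,0],[-1,-0.025,-0.0245,0,0]]' |tail -4; done
python3 -m jog '[[-1,0,0,0,0],[-1,0,0,0,0]]'
python3 - <<'E'
from h import *
c=cam('wrist'); save(c,'w1.png'); print(c['T'],proj(c,(.521,.186,.145)),proj(c,(.521,.186,.005)))
E
```

```text
orientation: [0.0, 0.061, 0.998, 0.0]
wrist_force: [0.0, 1.7, 0.1]
finger_gap: 0.0854
grip_force: 0.0
orientation: [0.0, 0.061, 0.998, 0.0]
wrist_force: [0.8, -0.0, -0.7]
finger_gap: 0.0852
grip_force: 0.0
orientation: [0.0, 0.061, 0.998, 0.0]
wrist_force: [0.1, 0.3, 0.1]
finger_gap: 0.0854
grip_force: 0.0
clock: 1.72
tcp_pos: [0.5195, 0.1845, 0.2419]
orientation: [-0.0, 0.063, 0.998, 0.0]
wrist_force: [0.5, -0.4, -0.2]
finger_gap: 0.0852
grip_force: 0.0
[[ 1.26810828e-01 -9.45671313e-01 -2.99373984e-01  4.41634990e-01]
 [ 9.91926916e-01  1.20872728e-01  3.83506989e-02  1.93555422e-01]
 [-8.10054884e-05 -3.01820397e-01  9.53364800e-01  3.74031001e-01]
 [ 0.00000000e+00  0.00000000e+00  0.00000000e+00  1.00000000e+00]] (np.float64(322.6378742423658), np.float64(254.69285097058014)) (np.float64(321.2124007050896), np.float64(208.29594719212412))
```

View pics/w1.png

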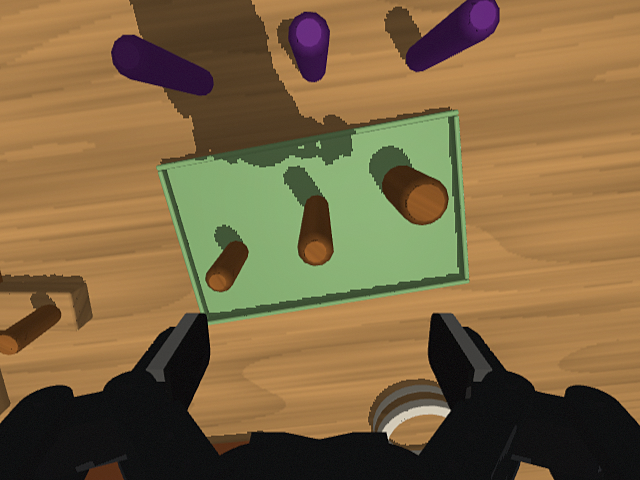

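The wrist view shows the tall post's top at (316,250), within about 2 mm of where I predicted it under the TCP. The fingers are clear of the short post (220,280) and the stout post (425,200). I'll descend and grip.

```bash
python3 -m jog '[[-1,0.0015,0,0.027,0],[-1,0,0,0.027,0],[-1,0,0,0.027,0],[-1,0,0,0.027,0],[-1,0,0,0.027,0]]' 20
python3 -m jog '[[-1,0,0,0,0],[0.2,0,0,0,0],[0.2,0,0,0,0],[1,0,0,0,0],[1,0,0,0,0]]' 20
python3 -m jog '[[1,0,0,0,0],[1,0,0,0,0],[1,0,0,0,0],[1,0,0,0,0]]' 20
```

```text
clock: 2.18
tcp_pos: [0.5159, 0.1878, 0.1065]
orientation: [0.0, 0.06, 0.998, 0.0]
wrist_force: [0.6, 0.1, 0.2]
finger_gap: 0.0851
grip_force: 0.0
clock: 2.6
tcp_pos: [0.5184, 0.1869, 0.1094]
orientation: [0.002, 0.061, 0.998, 0.001]
wrist_force: [-0.2, -0.1, -0.1]
finger_gap: 0.0389
grip_force: 0.0
clock: 2.93
tcp_pos: [0.5181, 0.1863, 0.1086]
orientation: [0.001, 0.061, 0.998, 0.0]
wrist_force: [0.1, -0.5, 6.1]
finger_gap: 0.0235
grip_force: 22.4
```

```bash
python3 -m jog '[[1,0,0,-0.015,0],[1,0,0,-0.025,0],[1,0,0,-0.03,0],[1,0,0,-0.03,0],[1,0,0,-0.025,0]]' 
for i in 1 2 3; do python3 -m jog '[[1,-0.0025,-0.0325,0,0],[1,-0.0025,-0.0325,0,0],[1,-0.0025,-0.0325,0,0],[1,-0.0025,-0.0325,0,0]]' >/dev/null; done
python3 -m jog '[[1,0,0,0,0],[1,0,0,0,0]]'
python3 - <<'E'
from h import *
c=cam('side'); save(c,'s2.png'); print(env.get_state()['tcp_pos'])
c=cam('top'); cv2.imwrite('pics/t2.png',cv2.resize(c['img'][120:290,330:530,::-1],None,fx=3,fy=3))
E
```

```text
clock: 3.35
tcp_pos: [0.5171, 0.1862, 0.2342]
orientation: [0.0, 0.061, 0.998, 0.0]
wrist_force: [0.9, 0.1, -0.7]
finger_gap: 0.0233
grip_force: 21.7
clock: 4.52
tcp_pos: [0.4988, -0.2061, 0.2318]
orientation: [-0.0, 0.063, 0.998, 0.0]
wrist_force: [0.4, 0.8, -0.9]
finger_gap: 0.023
grip_force: 21.7
[ 0.49876348 -0.20482702  0.23187257]
```

View pics/s2.png

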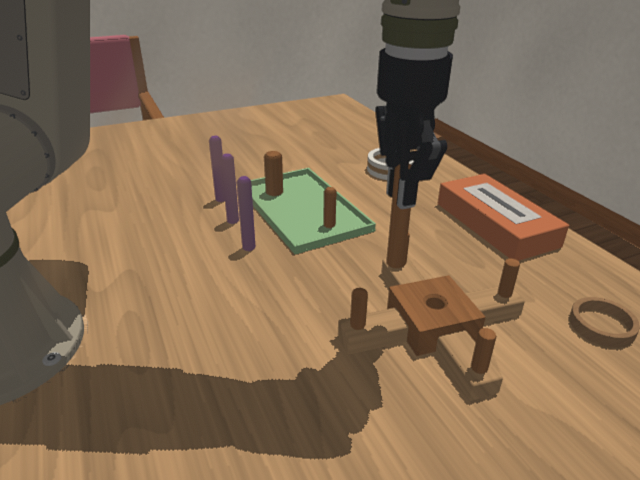

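The side view shows the post held upright, with its foot at (397,266), and the hub hole clear at (436,302). I'll lower the foot beside the hub, over the near arm, and push it against the hub's side to pivot the post in the pads.

```bash
python3 -m jog '[[1,0,0,0.023,0],[1,0,0,0.023,0],[1,0,0,0.023,0],[1,0,0,0.0225,0],[1,0,0,0,0]]' 
for i in 1 2; do python3 -m jog '[[1,-0.004,0,0,0],[1,-0.004,0,0,0],[1,-0.004,0,0,0],[1,-0.004,0,0,0],[1,-0.004,0,0,0]]'; done
python3 - <<'E'
from h import *
c=cam('side'); cv2.imwrite('pics/s3.png',cv2.resize(c['img'][150:400,300:560,::-1],None,fx=2.3,fy=2.3)); print(env.get_state()['tcp_pos'])
E
```

```text
clock: 5.03
tcp_pos: [0.4966, -0.2012, 0.1366]
orientation: [-0.003, 0.06, 0.998, 0.002]
wrist_force: [-1.5, 1.0, -1.4]
finger_gap: 0.0233
grip_force: 21.7
clock: 5.45
tcp_pos: [0.5197, -0.207, 0.1419]
orientation: [0.0, 0.061, 0.998, -0.0]
wrist_force: [-1.6, 0.0, 0.5]
finger_gap: 0.0234
grip_force: 21.3
clock: 5.87
tcp_pos: [0.539, -0.2093, 0.1404]
orientation: [-0.0, 0.061, 0.998, 0.0]
wrist_force: [-3.0, 1.1, -0.1]
finger_gap: 0.0233
grip_force: 21.5
[ 0.53962683 -0.20943235  0.14031343]
```

View pics/s3.png

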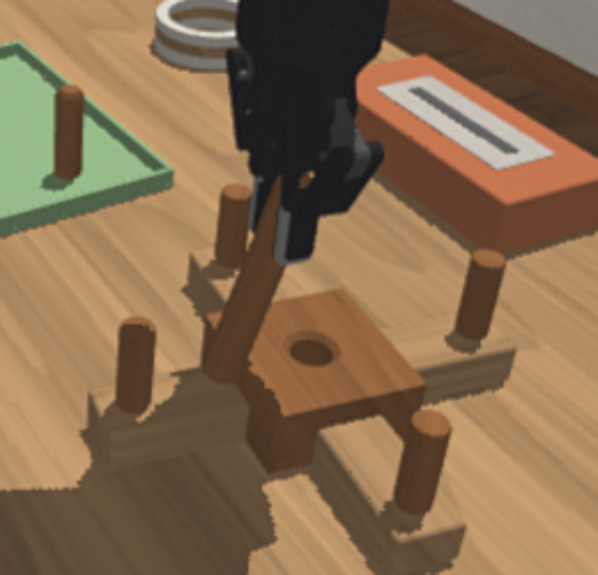

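The crop shows the post leaning, its foot at about (222,375) against the hub's side and its top over the hub. I'll lift clear and measure the lean and the foot position.

```bash
python3 -m jog '[[1,0,0,-0.02,0],[1,0,0,-0.02,0],[1,0,0,-0.02,0],[1,0,0,0,0],[1,0,0,0,0]]'
python3 - <<'E'
from h import *
c=cam('side'); cv2.imwrite('pics/s4.png',cv2.resize(c['img'][150:350,330:530,::-1],None,fx=3,fy=3)); print(env.get_state()['tcp_pos'])
for th in (12,15,18,21):   # predicted axis: grasp point g, tilt th toward cross +x
    g=env.get_state()['tcp_pos']+[0,0,.008]; k=np.radians(th); a=np.array([np.cos(-.122)*np.sin(k),np.sin(-.122)*np.sin(k),np.cos(k)])
    for L in (.111,.05): u,v=proj(c,g-a*L); print(th,L,round((u-330)*3),round((v-150)*3))
E
```

```text
clock: 6.33
tcp_pos: [0.5406, -0.21, 0.2021]
orientation: [0.002, 0.061, 0.998, -0.001]
wrist_force: [-0.2, -0.3, -1.2]
finger_gap: 0.0232
grip_force: 21.6
[ 0.53968763 -0.20958537  0.20079368]
12 0.111 222 384
12 0.05 262 267
15 0.111 211 383
15 0.05 256 266
18 0.111 199 383
18 0.05 251 266
21 0.111 189 381
21 0.05 246 265
```

View pics/s4.png

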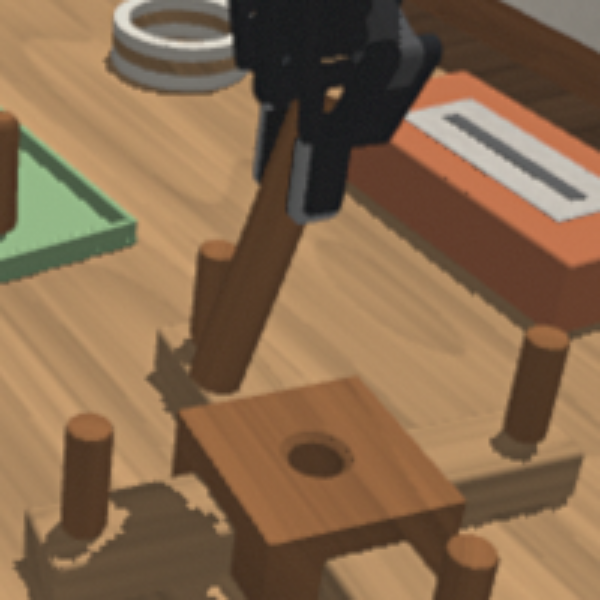

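The foot centre is at about (216,380) in the crop and the axis slope gives roughly 14–15°. I'll repeat the push for 4° more.

```bash
python3 -m jog '[[1,0.003,0,0.02,0],[1,0,0,0.02,0],[1,0,0,0.02,0],[1,0,0,0,0]]' 
python3 -m jog '[[1,-0.004,0,0,0],[1,-0.004,0,0,0],[1,-0.003,0,0,0],[1,0,0,0,0]]'
python3 -m jog '[[1,0,0,-0.02,0],[1,0,0,-0.02,0],[1,0,0,-0.02,0],[1,0,0,0,0],[1,0,0,0,0]]'
python3 - <<'E'
from h import *
c=cam('side');I=c['img']; cv2.imwrite('pics/s5.png',cv2.resize(I[150:350,330:530,::-1],None,fx=3,fy=3)); s=env.get_state()['tcp_pos'];print(s)
for th in (15,18,21):
    g=s+[0,0,.008]; k=np.radians(th); a=np.array([np.cos(-.122)*np.sin(k),np.sin(-.122)*np.sin(k),np.cos(k)])
    for L in (.111,.05): u,v=proj(c,g-a*L); print(th,L,round((u-330)*3),round((v-150)*3),(g-a*L).round(4))
E
```

```text
clock: 6.72
tcp_pos: [0.533, -0.2073, 0.1353]
orientation: [-0.004, 0.061, 0.998, 0.002]
wrist_force: [-1.4, 0.6, -1.4]
finger_gap: 0.0236
grip_force: 21.5
clock: 7.05
tcp_pos: [0.5475, -0.2105, 0.1415]
orientation: [0.0, 0.061, 0.998, -0.0]
wrist_force: [-1.5, 0.8, 0.4]
finger_gap: 0.0235
grip_force: 21.8
clock: 7.47
tcp_pos: [0.5487, -0.2112, 0.2031]
orientation: [0.003, 0.061, 0.998, -0.001]
wrist_force: [-0.9, 0.5, -1.6]
finger_gap: 0.0232
grip_force: 21.8
[ 0.54777654 -0.2106946   0.20159004]
15 0.111 227 379 [ 0.5193 -0.2072  0.1024]
15 0.05 274 262 [ 0.5349 -0.2091  0.1613]
18 0.111 216 378 [ 0.5137 -0.2065  0.104 ]
18 0.05 269 261 [ 0.5324 -0.2088  0.162 ]
21 0.111 206 377 [ 0.5083 -0.2059  0.106 ]
21 0.05 264 261 [ 0.53   -0.2085  0.1629]
```

View pics/s5.png

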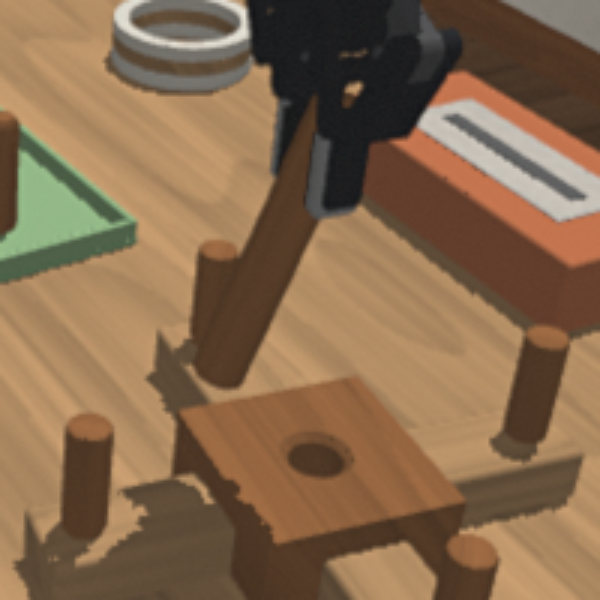

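The foot is now at (220,376), a lean of about 17–18°. I'll move it over the hole and most of the way down.

```bash
python3 -m jog '[[1,-0.019,0,0,0],[1,-0.019,0,0,0],[1,-0.019,0,0,0],[1,0,0,0.025,0],[1,0,0,0.022,0]]' 
python3 -m jog '[[1,0,0,0,0],[1,0,0,0,0]]'
python3 - <<'E'
from h import *
c=cam('side');I=c['img']; s=env.get_state()['tcp_pos'];print(s)
A=cv2.resize(I[200:340,380:480,::-1],None,fx=4,fy=4)
c2=cam('top'); B=cv2.resize(c2['img'][130:270,390:490,::-1],None,fx=4,fy=4)
cv2.imwrite('pics/s6.png',np.hstack([A,B]))
E
```

```text
clock: 7.93
tcp_pos: [0.6051, -0.2177, 0.1527]
orientation: [0.001, 0.061, 0.998, -0.0]
wrist_force: [0.2, 0.3, -0.7]
finger_gap: 0.023
grip_force: 21.8
clock: 8.1
tcp_pos: [0.6019, -0.2164, 0.1514]
orientation: [-0.002, 0.061, 0.998, 0.001]
wrist_force: [0.1, 0.4, 0.2]
finger_gap: 0.0233
grip_force: 21.7
[ 0.60286517 -0.21698181  0.15319166]
```

View pics/s6.png

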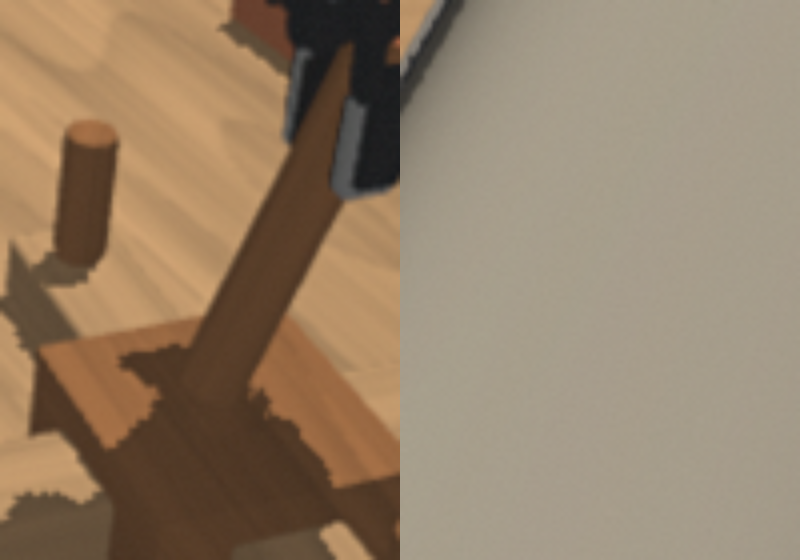

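The left half shows the foot at about crop (216,395), in line with the hole. The arm hides the top view. I'll lower gently and watch the force.

```bash
for i in 1 2; do python3 -m jog '[[1,0,0,0.004,0],[1,0,0,0.004,0],[1,0,0,0,0]]' | grep -E 'tcp|wrist'; done
python3 - <<'E'
from h import *
c=cam('side');I=c['img']; s=env.get_state()['tcp_pos'];print(s)
A=cv2.resize(cv2.convertScaleAbs(I[200:340,380:480,::-1],alpha=1.8),None,fx=4,fy=4)
cv2.imwrite('pics/s7.png',A)
for z in(.041,.045,.057): print(proj(c,(.572,-.2135,z)))
E
```

```text
tcp_pos: [0.6034, -0.2173, 0.1458]
wrist_force: [0.1, -0.7, -1.1]
tcp_pos: [0.6047, -0.2173, 0.1384]
wrist_force: [3.1, 0.3, 0.7]
[ 0.60467584 -0.21731559  0.13841426]
(np.float64(435.22294945807124), np.float64(303.90271231645744))
(np.float64(435.5770811402666), np.float64(301.72895363529267))
(np.float64(436.65172682645783), np.float64(295.13247976135716))
```

View pics/s7.png

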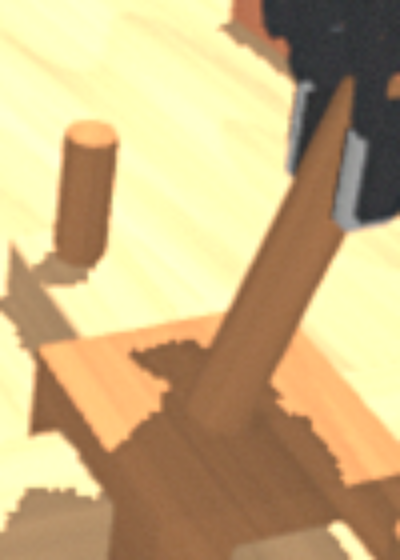

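```bash
python3 -m jog '[[1,0.001,0,0.002,0],[1,0,0,0,0],[1,0,0,0,0],[1,0,0,0,0]]'| grep -E 'tcp|wrist'
for i in 1 2; do python3 -m jog '[[1,0.004,0,0.0005,0],[1,0.004,0,0.0005,0],[1,0.004,0,0.0005,0],[1,0.004,0,0.0005,0]]'| grep -E 'tcp|wrist|grip'; done
python3 - <<'E'
from h import *
c=cam('side');I=c['img']; s=env.get_state()['tcp_pos'];print(s)
A=cv2.resize(cv2.convertScaleAbs(I[200:340,380:480,::-1],alpha=1.8),None,fx=4,fy=4)
cv2.imwrite('pics/s8.png',A)
E
```

```text
tcp_pos: [0.6028, -0.2171, 0.1359]
wrist_force: [3.4, 1.1, 0.4]
tcp_pos: [0.5858, -0.2151, 0.1335]
wrist_force: [2.9, 0.5, 1.5]
grip_force: 21.5
tcp_pos: [0.5701, -0.2131, 0.1317]
wrist_force: [2.4, 1.8, 0.9]
grip_force: 21.4
[ 0.56937367 -0.21294934  0.13158419]
```

View pics/s8.png

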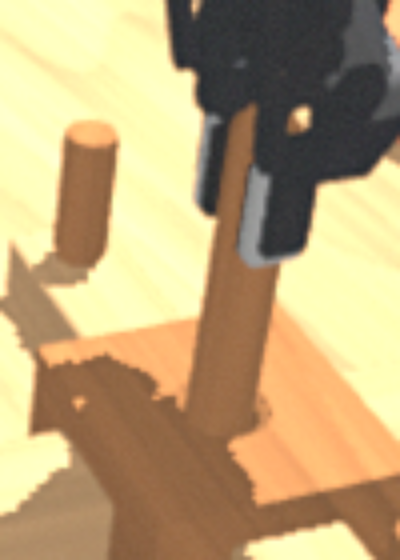

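The post is nearly upright with its foot in the hole, and the chamfer is visible only on its right, at (262,410). I'll slide it down, watching the force.

```bash
for i in 1 2 3 4; do python3 -m jog '[[1,0,0,0.0025,0],[1,0,0,0.0025,0],[1,0,0,0,0]]'| grep -E 'tcp|wrist|ori'; done
```

```text
tcp_pos: [0.5699, -0.2131, 0.1257]
orientation: [-0.001, 0.061, 0.998, 0.0]
wrist_force: [1.6, 0.8, -1.6]
tcp_pos: [0.5701, -0.2131, 0.1207]
orientation: [-0.001, 0.061, 0.998, 0.0]
wrist_force: [0.9, 0.2, -0.3]
tcp_pos: [0.5702, -0.2131, 0.116]
orientation: [-0.001, 0.061, 0.998, 0.0]
wrist_force: [0.3, -0.5, -0.2]
tcp_pos: [0.5711, -0.2135, 0.1122]
orientation: [0.001, 0.061, 0.998, -0.0]
wrist_force: [0.2, 0.3, 2.8]
```

```bash
python3 -m jog '[[1,0,0,0.002,0],[1,0,0,0,0],[1,0,0,0,0]]'| grep -E 'tcp|wrist'
python3 -m jog '[[0.3,0,0,0,0],[0,0,0,0,0],[-0.5,0,0,0,0],[-1,0,0,0,0],[-1,0,0,0,0]]'| grep -E 'wrist|gap'
for i in 1 2; do python3 -m jog '[[-1,0,0,-0.02,0],[-1,0,0,-0.03,0],[-1,0,0,-0.03,0],[-1,0,0,0,0]]'| grep -E 'tcp|gap'; done
python3 - <<'E'
from h import *
c=cam('side'); save(c,'s9.png'); print(env.get_state()['clock'])
c=cam('side');print([proj(c,(.572,-.2135,z)) for z in(.045,.149)])
E
```

```text
tcp_pos: [0.5719, -0.2136, 0.1121]
wrist_force: [-1.8, 1.1, 10.4]
wrist_force: [0.1, 0.6, -0.7]
finger_gap: 0.0768
tcp_pos: [0.5734, -0.2146, 0.1959]
finger_gap: 0.0856
tcp_pos: [0.5727, -0.2143, 0.276]
finger_gap: 0.0855
12.1833
[(np.float64(435.5770811402666), np.float64(301.72895363529267)), (np.float64(445.5520593228669), np.float64(240.4997654292649))]
```

View pics/s9.png

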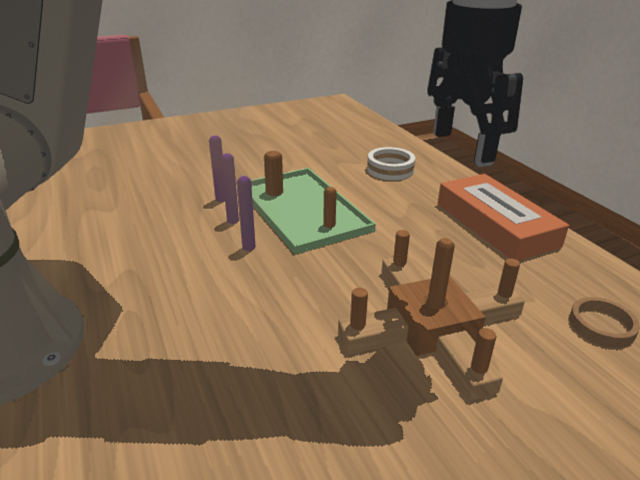

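The post stands upright in the centre hole with its top at (444,240). I predicted (445.6,240.5) for fully seated. The gripper is clear and the bystander posts haven't moved.

```bash
python3 -c "
from workcell import env
print(env.hand_in())"
```

```text
the job is handed in; nothing more can be done
None
```

The tall post went into the centre hole leaning about 17–18°, was straightened, seated fully and released; the short and stout posts were left standing where they were, and the job is handed in (no verdict was returned).

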